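# Lift the locking grid out of the drip tray and stow it on the low shelf

### The arm

A 6-joint arm with a two-finger parallel gripper is mounted at the origin on the work surface. World frame = base frame: x ahead of the robot, y to its left, z up, the work surface at z = 0. Lengths are in mm, angles in rad, forces in N, time in s.
With the tool pointing down it reaches from about 350 to 775 mm from the base axis. Payload 5.5 kg.
Tool frame: the origin (TCP) lies midway between the tips of the shut fingers; the grasp point (between the pads) lies 19 mm behind it; z points along the fingers, y is the line along which they close (so a half turn about z gives the same grasp; the last joint's range is limited). The gripper opens to 85 mm and grips with 20 to 120 N. Pads are 22 mm wide; open, the fingers measure 114 mm over their backs; the gripper's body (76 mm by 85 mm) begins 54 mm behind the grasp point. The pads swing forward as they close: fully open they stand 13 mm farther back than shut.
Start: joints at [0.994, 0.313, 0.046, 1.304, 0, 1.431], TCP at [243.278, 521.045, 231.323] pointing down, gripper open.
Joint ranges: [-2.76, 2.76], [-0.86, 1.69], [-1.03, 1.26], [-2.2, 2.34], [-1.47, 1.5], [-3.14, 3.14]. Speed limits (rad/s): [2.57, 2.57, 3.14, 3.14, 3.14, 3.14].

### API

Orientations are given as a unit quaternion [w, x, y, z].
In Python, from bench import bot gives the robot as it stands. The module is installed in compiled form; this text tells all that it offers.
- The arm moves only by the tool play_rows, never from a script. Its argument "deltas" is text: rows parted by semicolons, each of 4 numbers parted by spaces: the shift along the tool's x, y, z in cm, then the turn about the tool's z in rad. A call has 1 to 12 rows; each row is the pose to reach, as a shift and turn from the pose commanded when the call began, along the tool's axes at that moment; what a row does not reach only later rows make up. A row lasts 1/10 s, in which the tool goes at most 50 mm and 8.59 degrees, less where a joint would pass 70% of its speed; a pose out of reach is approached as far as the arm can. A call with a gripper value outside its range is refused whole. "gripper" is the opening, from 0 (shut) to 1 (fully open), set as the call begins (left out, the last holds). The fingers move at their own pace and stop on an object; "newtons" is the grip in N (left out, the last holds). Time passes only in rows, so rows that repeat a pose let the fingers close. It gives the time, the measured TCP pose, the force, the opening and the grip force at its end, in the units of the state.
- bot.sense(): the state, without advancing time (a new reading comes with each control period).
- bot.capture(name): name is "side" or "top" or "wrist"; returns a dict with "pixels" (420x560x3 uint8, red, green, blue), "z_map" (420x560 float32, mm along the optical axis (not along the pixel's ray), 0 where there is no reading), "K" (3x3 intrinsics, pixels), "dist_coeffs" ([k1, k2, p1, p2, k3] as OpenCV has them; the pictures are not rectified), "world_from_camera" (4x4, takes a point from camera to world coordinates). Camera axes: x right, y up, looking along -z (the intrinsics and any distortion apply to the point x, -y, -z); pixel columns grow to the right and rows downward; lengths in mm; the calibration is good to about 2 mm. A picture is of the moment at which its call begins.
- bot.hand_in(): hands the job in; it is judged then, once.
Trained networks look in a picture, given as the dict that the camera call returned (one of the last four; its "shot" number tells which), for a name from the list of things; names that differ only in an ending like _2 or _b are one class to them, and where a whole thing is asked for, a point or a joint stands for the part that bears it (a point fixed in the world has none). Each returns a list of dicts, best first, with "confidence" (0 to 1); they miss things now and then, are a little off and sometimes report something else, mostly with a low value. They report only what shows in the picture. A call takes as long as a camera call. They do not tell look-alikes from the thing itself.
- bot.find_in(picture, target): "extent" ([left, top, right, bottom] in pixels, round what is visible of it).
The state is a dict: "t": time; "joint_positions": joint angles; "qd": joint speeds; "effort": joint torques, N m; "tool_pos": TCP position; "tool_rot": TCP orientation; "wrist_force": force on the tool from outside, world axes, zero at the start; "torque": the same for the moment, N m; "finger_gap": opening from 0.0 (shut) to 1.0 (fully open); "grasp_force": force on a finger pad.
Only numpy, scipy, OpenCV 4.12 (cv2) and the standard library are available. Lean on these libraries where they do the work, as an engineer would, in place of code of your own. Each camera call takes 0.05 s, during which the arm holds its last target. There are 200 camera calls.

### The job

Lift the middle grid of the drip tray by its handle, straight up out of its interlocking neighbours, and leave those two lying in place. Put it down flat on the bare ledge and let go, then take it again by one end and lay it flat on the lower board of the low wooden shelf, pointing straight in and pushed far enough that clearly more than half of its length, with the middle of its handle, is under the top board. Leave the stacked cups and the soap dish where they are.

Things in the scene. Friction and masses are not known exactly. Their poses are not given: they have to be found in the camera images.
- key: middle grid of the drip tray, white plastic, 0.24 kg: slatted bar 200 long (own x), 50 wide (own y), 28 thick, alike both ways round. Mid-way on each long side a T-shaped tab, full thickness, reaches to y = +-45 mm (head 36 wide along x) and locks into the neighbour. Origin: centre of the underside, z up. In the tray only its handle can be gripped; it comes free after rising 28 mm
- handle (a point): middle of the bridge handle on top of the middle grid, 52 mm above the grid's underside: a bar along the grid's x, 80 long, 12 thick in y, from 39 to 63 mm above the underside
- grid_l: loose neighbour grid of the drip tray on the tray's +y side, white plastic, 200 x 60 x 28 mm, no handle, with a T-shaped socket for the middle grid's tab (2 mm play all round); origin at underside, in the middle of its length, 57 mm from the middle grid's axis
- grid_r: the same, mirrored, on the tray's -y side
- tray: fixed white plastic drip tray, 220 (x) x 194 (y) x 50 mm high, walls 8 mm; the three grids lie in it side by side, long along its x axis, on rails 22 mm above the ledge, tops flush with the walls at 50 mm. Origin: centre of its underside, on the ledge (height 0)
- shelf: fixed low wooden shelf of two boards, 180 wide (y), open in front and behind. Origin: a bare point on the ledge (height 0) in front of it; own x points straight into the shelf. Lower board: x 115 to 300 mm, top face 18 mm above the ledge. Top board: x 140 to 300 mm, 108 to 123 mm above the ledge. Side walls from x = 140 mm, 152 mm between them. A hand on the grid's handle cannot go under
- board_edge (a point): middle of the top board's front lower edge, 140 mm along x from the shelf's origin, 108 mm above the ledge
- cups: bystander: stack of three nested plastic cups, 126 mm high, 72 mm across; origin under its centre
- soap: bystander: bar of soap in a white dish 100 x 68 mm, 27 mm high; origin under its centre
Things that resemble listed ones, but are neither listed nor needed, are in the scene too. What is shaped like the key but blue or purple is not meant.

How it is judged (in metres and radians):
On the way, in this order (a step that is already met when the one before it is completed fails the run):
1. the middle grid is lifted clear above the tray, level (z of key in the frame of tray above 0.056 m and horizontal distance between key and tray below 0.06 m and angle between key's own z axis and vertical below 0.25 rad), for 0.05 s.
2. the middle grid lies flat on the bare ledge, let go (height (world z) of key below 0.006 m and angle between key's own z axis and vertical below 0.05 rad and linear speed of key below 0.02 m/s and contact force between the fingers and key below 0.3 N), for 0.2 s.
3. it is lifted off the ledge again, held by one end (at least 55 mm from its middle) (height (world z) of key above 0.01 m and contact force between the fingers and key above 1 N and horizontal distance between the grasp point and key above 0.055 m), for 0.1 s.
At the end, for the whole second after the job is handed in: the middle grid lies released and at rest, flat (4.5 degrees) on the shelf's lower board, within 15 degrees of straight in, its middle within 50 mm of the shelf's centre line and at least 5 mm behind the top board's front edge; both neighbour grids are within 12 mm of where they lay (x of key in the frame of shelf between 0.145 and 0.3 m and y of key in the frame of shelf between -0.05 and 0.05 m and z of key in the frame of shelf between 0.012 and 0.026 m and angle between key's own z axis and vertical below 0.08 rad and angle between the x axis of key and the x axis of shelf, either way round below 0.26 rad and distance of each of grid_l, grid_r from where it was at the start of the episode below 0.012 m and contact force between the fingers and key below 0.3 N and linear speed of key below 0.02 m/s); the robot touches nothing.
It fails at once if a neighbouring grid is dragged or lifted out of place (more than 12 mm) (distance of any of grid_l, grid_r from where it was at the start of the episode above 0.012 m).
It fails at once if the middle grid is pulled askew (over 14 degrees) while still between its neighbours (horizontal distance between key and tray below 0.03 m and z of key in the frame of tray below 0.045 m and angle between key's own z axis and vertical above 0.25 rad).
It fails at once if the cups or the soap dish are moved more than 30 mm (distance of any of cups, soap from where it was at the start of the episode above 0.03 m).
It also fails if it takes over 61 s, if anything falls off the work surface, if the arm or the gripper's body presses on something with over 40 N, if the wrist force passes 120 N, or if a joint passes its speed limit or range.

## Working session

There is one attempt and no reset: what is moved stays moved. The work goes in short steps, Python scripts to look and compute and a tool call to move; the robot and the scene stay as the last step left them, time stands still between calls to the robot, and variables do not carry over. Pictures are saved under pics/ and viewed, at most 10 in all, crops included, and the job is handed in when it is done.

Besides the shell and the picture viewer there is one more tool, called after "Call:" by a JSON object that holds its "name" and its "arguments". play_rows: Moves the arm, as the interface text tells. Its arguments: {"type":"object","properties":{"deltas":{"type":"string"},"gripper":{"type":"number"},"newtons":{"type":"number"}},"required":["deltas"]}

```bash
mkdir -p pics
cat > h.py <<'E'
import numpy as np, cv2
from bench import bot
def world(p):
    """world coords (mm) for every pixel, HxWx3, nan if none"""
    z=p["z_map"].astype(float); h,w=z.shape
    u,v=np.meshgrid(np.arange(w),np.arange(h))
    n=cv2.undistortPoints(np.stack([u,v],-1).reshape(-1,1,2).astype(float),np.array(p["K"]),np.array(p["dist_coeffs"])).reshape(h,w,2)
    c=np.stack([n[...,0]*z,-n[...,1]*z,-z,np.ones_like(z)],-1)
    W=(c@np.array(p["world_from_camera"]).T)[...,:3]
    W[z<=0]=np.nan
    return W
def save(p,n): cv2.imwrite(f"pics/{n}.png",p["pixels"][...,::-1])
E
python3 - <<'E'
from h import *
for n in("top","side"):
    p=bot.capture(n); save(p,n+"0"); W=world(p); np.savez(n+"0.npz",W=W,px=p["pixels"])
    print(n,np.array(p["world_from_camera"]).round(2).tolist(), p["K"][0][0])
    for t in("key","handle","grid_l","tray","shelf","cups","soap"):
        for d in bot.find_in(p,t)[:4]:
            e=np.array(d["extent"]).astype(int); c=W[(e[1]+e[3])//2,(e[0]+e[2])//2]
            print(t,round(d["confidence"],2),e.tolist(),c.round(0))
print(bot.sense())
E
```

```text
top [[0.06, 0.97, -0.24, 230.9], [-1.0, 0.06, -0.01, 1.54], [0.01, 0.24, 0.97, 1145.34], [0.0, 0.0, 0.0, 1.0]] 432.5269008525579
key 0.78 [119, 265, 196, 303] [276. 282.  64.]
key 0.69 [335, 100, 404, 155] [ 743. -241.   26.]
key 0.66 [343, 182, 380, 258] [ 471. -218.   53.]
key 0.66 [353, 306, 438, 356] [ 203. -300.   62.]
handle 0.88 [354, 307, 440, 358] [ 201. -304.   65.]
handle 0.83 [334, 102, 404, 153] [ 743. -241.   26.]
handle 0.75 [342, 180, 381, 258] [ 474. -218.   51.]
handle 0.61 [121, 266, 199, 305] [275. 276.  59.]
grid_l 0.91 [323, 174, 359, 254] [ 484. -166.   50.]
grid_l 0.71 [363, 180, 402, 265] [ 469. -271.   53.]
tray 0.85 [316, 173, 405, 271] [ 467. -216.   48.]
tray 0.16 [364, 183, 402, 263] [ 468. -275.   50.]
shelf 0.96 [153, 71, 230, 156] [708. 235. 120.]
cups 0.79 [268, 129, 300, 169] [624.  -8. 127.]
cups 0.25 [325, 177, 358, 256] [ 479. -166.   51.]
cups 0.25 [367, 183, 400, 263] [ 468. -275.   50.]
cups 0.21 [317, 172, 404, 269] [ 472. -216.   48.]
soap 0.91 [265, 199, 292, 235] [471.  -4.  28.]
side [[0.85, 0.33, -0.42, 73.41], [-0.53, 0.5, -0.69, -664.4
[... 891 characters left out ...]
t_positions': array([9.94424220e-01, 3.13190418e-01, 4.61267316e-02, 1.30361950e+00,
       2.67189632e-05, 1.43123658e+00]), 'qd': array([ 3.87306259e-04,  7.51061980e-04,  2.14346688e-03,  3.96972695e-04,
        1.55315701e-04, -8.37216503e-05]), 'effort': array([ 8.52858539e-04, -4.80389965e+01,  2.98795044e+01, -2.59775397e-04,
        6.89374616e-06, -2.49730630e-05]), 'tool_pos': array([243.26162635, 521.05875558, 231.33959001]), 'tool_rot': array([7.30796779e-06, 2.16673943e-01, 9.76244026e-01, 5.76653770e-05]), 'wrist_force': array([ 1.12791461,  0.62381573, -0.11594433]), 'torque': array([-0.02409196,  0.06008995,  0.00902366]), 'grasp_force': 0.0, 'finger_gap': 1.0006748723129135}
```

View pics/top0.png

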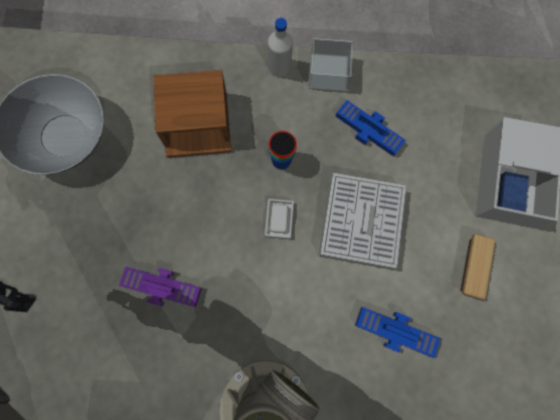

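View pics/side0.png

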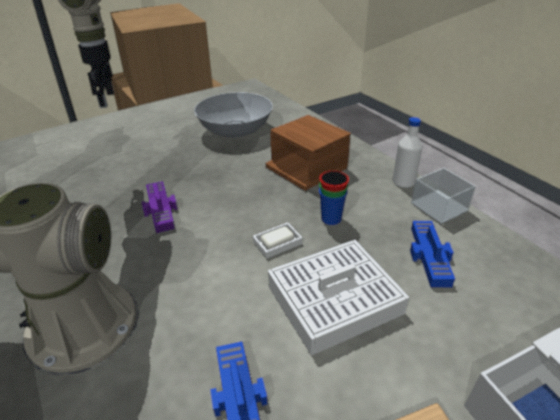

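The top view shows the tray at about (365,220) with the handle near (369,219). The shelf is at (190,112), opening toward the robot, and the soap (280,218) and cups (282,148) stand between them. Next I'll measure these precisely.

Run:
```python
from h import *
for n in("top","side"):
    W=np.load(n+"0.npz")["W"].reshape(-1,3)
    def rect(name,x0,x1,y0,y1,z0,z1):
        m=(W[:,0]>x0)&(W[:,0]<x1)&(W[:,1]>y0)&(W[:,1]<y1)&(W[:,2]>z0)&(W[:,2]<z1)
        q=W[m]; 
        if len(q)<5: print(n,name,len(q)); return
        r=cv2.minAreaRect(q[:,:2].astype(np.float32)); print(n,name,len(q),"med",np.median(q,0).round(1),"mean",q.mean(0).round(1),"rect",np.round(r[0],1),np.round(r[1],1),round(r[2],1))
    rect("trayTop",330,620,-340,-100,43,57)
    rect("handle",400,540,-260,-180,74,95)
    rect("shelfTop",550,900,120,360,113,133)
    rect("shelfLow",550,900,120,360,11,25)
    rect("cups",560,680,-70,50,100,140)
    rect("soap",400,540,-70,60,12,40)
    rect("ledge",300,420,0,150,-20,20)
```

```text
top trayTop 5866 med [ 471.3 -222.8   50.1] mean [ 473.1 -224.6   50. ] rect [ 475.9 -224.5] [193.6 223.1] 83.3
top handle 167 med [ 475.2 -223.4   84.5] mean [ 476.  -223.6   84.1] rect [ 476.2 -224.4] [13.2 79. ] 83.3
top shelfTop 4094 med [739.  243.9 122.3] mean [739.5 243.7 122.2] rect [743.2 244.6] [163.8 182. ] 8.9
top shelfLow 1374 med [669.2 232.5  17.5] mean [670.3 232.   17.4] rect [727.7 240.4] [180.6 178.7] 9.0
top cups 674 med [634.9  -2.8 126.6] mean [635.6  -2.9 124.9] rect [639.2  -3.1] [70.  71.5] 66.9
top soap 676 med [469.3  -6.4  24.4] mean [469.7  -6.4  23.6] rect [471.5  -6.4] [ 68.  101.2] 88.4
top ledge 2572 med [359.   75.2  -0.4] mean [ 3.593e+02  7.520e+01 -3.000e-01] rect [360.  75.] [119.9 149.9] 0.0
side trayTop 7535 med [ 461.3 -242.2   51.4] mean [ 466.5 -234.4   51.2] rect [ 475.7 -223.3] [197.  221.2] 83.4
side handle 318 med [ 472.7 -226.4   85.3] mean [ 473.  -226.    83.4] rect [ 475.6 -224.4] [13.3 80.7] 83.6
side shelfTop 1721 med [733.3 229.3 124.6] mean [735.7 232.2 124. ] rect [742.  244.5] [164.  184.3] 8.7
side shelfLow 1087 med [681.6 248.7  20.7] mean [690.1 241.3  20.2] rect [728.6 241.9] [185.7 181.9] 8.7
side cups 621 med [629.9 -12.4 128.5] mean [631.5 -10.1 123.1] rect [637.9  -2.4] [71.3 70.8] 33.1
side soap 856 med [466.3 -14.5  22.8] mean [467.4 -10.7  23.1] rect [470.   -4.8] [ 71.1 101. ] 88.9
side ledge 1943 med [358.2  69.2   1.9] mean [358.7  71.3   1.9] rect [360.1  75. ] [120.  149.8] 0.1
```

```bash
cat >> h.py <<'E'
from scipy.spatial.transform import Rotation as R
def go(x,y,z,yaw_y):
    """delta (cm, rad) to put TCP at x,y,z (mm), tool y axis at yaw_y deg (mod 180)"""
    s=bot.sense(); q=s["tool_rot"]; r=R.from_quat([q[1],q[2],q[3],q[0]]).as_matrix()
    d=r.T@(np.array([x,y,z])-s["tool_pos"])/10
    cur=np.degrees(np.arctan2(r[1,1],r[0,1])); t=-((yaw_y-cur+90)%180-90)
    print("t",round(s["t"],2),"tcp",s["tool_pos"].round(1),"yawy",round(cur,2),"tilt",r[:,2].round(3),"F",s["wrist_force"].round(1),"gap",round(s["finger_gap"],3),"grip",round(s["grasp_force"],1))
    print("go",d.round(2),np.radians(t).round(3))
E
python3 -c "
from h import *
go(476,-224.2,150,83.3)"
```

```text
t 0.8 tcp [243.3 521.1 231.3] yawy 64.97 tilt [ 0.  0. -1.] F [ 1.1  0.6 -0.1] gap 1.001 grip 0.0
go [-52.62 -57.68   8.13] -0.32
```

Call:
{"name": "play_rows", "arguments": {"deltas": "-3 -3.3 0.4 -0.02;-6 -6.6 0.8 -0.04;-9 -9.9 1.3 -0.06;-12 -13.2 1.8 -0.08;-15 -16.5 2.2 -0.1;-18 -19.8 2.6 -0.12;-21 -23 3 -0.14;-24 -26.3 3.5 -0.16;-27 -29.6 4 -0.18;-30 -32.9 4.5 -0.2;-33 -36.2 5 -0.22;-36 -39.4 5.5 -0.24", "gripper": 1, "newtons": 60}}

```text
t: 2.0
tool_pos: [403.1, 9.8, 176.5]
tool_rot: [0.001, 0.098, 0.995, 0.0]
wrist_force: [0.8, 0.7, -0.4]
finger_gap: 0.997
grasp_force: 0.0
```

```bash
python3 -c "
from h import *
go(476,-224.2,150,83.3)"
```

```text
t 2.0 tcp [403.1   9.8 176.5] yawy 78.75 tilt [ 0.001 -0.    -1.   ] F [ 0.8  0.7 -0.4] gap 0.997 grip 0.0
go [-11.71 -21.53   2.66] -0.079
```

Call:
{"name": "play_rows", "arguments": {"deltas": "-2 -3.6 0.5 -0.02;-4 -7.2 1 -0.04;-6 -10.8 1.5 -0.06;-8 -14.4 2 -0.08;-10 -18 2.5 -0.08;-11.5 -21 2.7 -0.08;-11.5 -21 2.7 -0.08;-11.5 -21 2.7 -0.08"}}

```text
t: 2.8
tool_pos: [474.2, -217.1, 148.9]
tool_rot: [-0.0, 0.059, 0.998, 0.0]
wrist_force: [-0.4, 0.8, 0.3]
finger_gap: 1.0
grasp_force: 0.0
```

```bash
python3 -c "
from h import *
p=bot.capture('wrist'); save(p,'w1'); W=world(p).reshape(-1,3)
def sel(a,b): return W[(W[:,2]>a)&(W[:,2]<b)&(abs(W[:,0]-476)<70)&(abs(W[:,1]+224)<40)]
q=sel(74,95); print(len(q),np.median(q,0) if len(q) else 0)
if len(q)>5: print(cv2.minAreaRect(q[:,:2].astype(np.float32)))
go(476,-224.2,57,83.3)"
```

```text
1949 [ 470.82822162 -222.05775668   84.27418599]
((474.9298400878906, -222.7442169189453), (11.710768699645996, 79.00643920898438), 83.03571319580078)
t 2.85 tcp [ 474.  -216.2  149. ] yawy 83.29 tilt [-0.001  0.001 -1.   ] F [-0.   0.8  0.4] gap 1.004 grip 0.0
go [-0.3  -0.78  9.2 ] -0.0
```

View pics/w1.png

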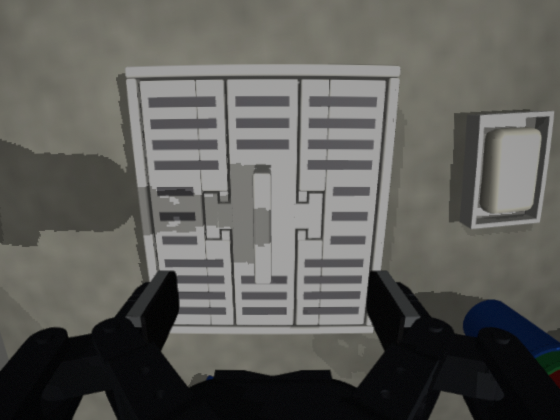

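The wrist view shows the handle at about (262,227), with the tabs locked at (215,215) and (310,215). The three estimates agree within 2 mm, so I'll use (475.6, -223.8).

Call:
{"name": "play_rows", "arguments": {"deltas": "-0.2 -0.7 0.5 0;-0.2 -0.7 2 0;-0.2 -0.7 4 0;-0.2 -0.7 6 0;-0.2 -0.7 7.5 0;-0.2 -0.7 8.6 0;-0.2 -0.7 9.2 0;-0.2 -0.7 9.2 0;-0.2 -0.7 9.2 0"}}

```text
t: 3.75
tool_pos: [476.1, -223.9, 57.8]
tool_rot: [0.0, 0.058, 0.998, -0.0]
wrist_force: [-0.3, -0.3, 0.0]
finger_gap: 1.0
grasp_force: 0.0
```

Call:
{"name": "play_rows", "arguments": {"deltas": "0 0 0 0;0 0 0 0;0 0 0 0;0 0 0 0;0 0 0 0;0 0 0 0;0 0 0 0;0 0 0 0", "gripper": 0, "newtons": 60}}

```text
t: 4.55
tool_pos: [475.8, -224.0, 57.4]
tool_rot: [0.0, 0.058, 0.998, -0.0]
wrist_force: [-0.2, -0.8, 1.8]
finger_gap: 0.121
grasp_force: 62.3
```

```bash
python3 -c "
from h import *
go(475.6,-223.8,57,83.3)"
```

```text
t 4.55 tcp [ 475.8 -224.    57.4] yawy 83.3 tilt [ 0. -0. -1.] F [-0.2 -0.8  1.8] gap 0.121 grip 62.3
go [0.02 0.01 0.04] 0.0
```

Call:
{"name": "play_rows", "arguments": {"deltas": "0 0 -0.3 0;0 0 -0.8 0;0 0 -1.3 0;0 0 -1.8 0;0 0 -2.3 0;0 0 -2.8 0;0 0 -3.4 0;0 0 -4.2 0;0 0 -5 0;0 0 -5.8 0;0 0 -6 0;0 0 -6 0"}}

```text
t: 5.75
tool_pos: [476.0, -224.1, 117.9]
tool_rot: [0.001, 0.058, 0.998, -0.0]
wrist_force: [0.2, -0.4, -1.7]
finger_gap: 0.129
grasp_force: 61.9
```

```bash
python3 -c "
from h import *
p=bot.capture('side'); save(p,'s2')
go(520,210,210,98.8)"
```

```text
t 5.8 tcp [ 475.7 -223.9  117.4] yawy 83.31 tilt [ 0. -0. -1.] F [-0.2  0.1 -2. ] gap 0.126 grip 61.9
go [ 0.66 43.61 -9.26] -0.27
```

View pics/s2.png

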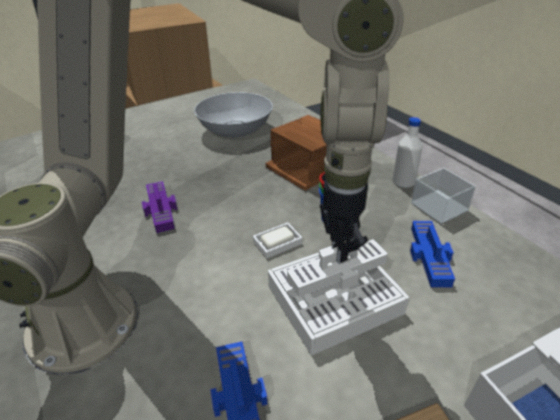

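The side view shows the middle grid raised level above the tray at about (335,270), with both neighbours still in place. I'll lift higher and carry it across.

Call:
{"name": "play_rows", "arguments": {"deltas": "0 0 -1.5 0;0 0 -4 0;0 0 -7 0;0 1 -9 0;0 3 -9.3 -0.02;0 6 -9.3 -0.05;0.2 9.5 -9.3 -0.08;0.2 13 -9.3 -0.11;0.3 16.5 -9.3 -0.14;0.3 20 -9.3 -0.17;0.4 23.5 -9.3 -0.2;0.4 27 -9.3 -0.23"}}

```text
t: 7.0
tool_pos: [502.7, 46.2, 209.8]
tool_rot: [-0.0, -0.057, 0.998, 0.0]
wrist_force: [-0.2, 0.1, -1.4]
finger_gap: 0.124
grasp_force: 61.9
```

Call:
{"name": "play_rows", "arguments": {"deltas": "0 3.5 0 -0.02;0 7 0 -0.04;0 10.5 0 -0.04;0.2 13.5 0 -0.04;0.2 15.5 0 -0.04;0.2 16.5 0 -0.04;0.2 16.5 0 -0.04;0.2 16.5 0 -0.04"}}

```text
t: 7.8
tool_pos: [482.6, 207.9, 210.0]
tool_rot: [-0.0, -0.076, 0.997, -0.0]
wrist_force: [0.3, 0.3, -1.3]
finger_gap: 0.134
grasp_force: 61.8
```

```bash
python3 -c "
from h import *
go(520,210,38,98.8)"
```

```text
t 7.8 tcp [482.6 207.9 210. ] yawy 98.77 tilt [-0.    -0.001 -1.   ] F [ 0.3  0.3 -1.3] gap 0.134 grip 61.8
go [-3.74 -0.35 17.2 ] -0.001
```

Call:
{"name": "play_rows", "arguments": {"deltas": "-0.5 -0.1 1 0;-1.5 -0.2 4 0;-2.5 -0.3 7.5 0;-2.5 -0.3 11 0;-2.5 -0.3 13.5 0;-2.5 -0.3 15 0;-2.5 -0.3 16 0;-2.5 -0.3 16.6 0;-2.5 -0.3 17.1 0;-2.5 -0.3 17.4 0;-2.5 -0.3 17.4 0;-2.5 -0.3 17.4 0"}}

```text
t: 9.0
tool_pos: [508.2, 209.5, 36.9]
tool_rot: [0.001, -0.077, 0.997, 0.0]
wrist_force: [0.5, 0.2, -2.5]
finger_gap: 0.128
grasp_force: 61.8
```

Call:
{"name": "play_rows", "arguments": {"deltas": "0 0 0.05 0;0 0 0.1 0;0 0 0.15 0;0 0 0.2 0;0 0 0.2 0"}}

```text
t: 9.5
tool_pos: [508.0, 209.4, 35.4]
tool_rot: [0.001, -0.077, 0.997, 0.0]
wrist_force: [-2.5, -1.5, 5.5]
finger_gap: 0.127
grasp_force: 63.2
```

```bash
python3 -c "
from h import *
go(508,209,36,98.8)"
```

```text
t 9.5 tcp [508.  209.4  35.4] yawy 98.78 tilt [ 0.001  0.    -1.   ] F [-2.5 -1.5  5.5] gap 0.127 grip 63.2
go [ 0.01 -0.04 -0.06] -0.0
```

Call:
{"name": "play_rows", "arguments": {"deltas": "0 0 0 0;0 0 0 0;0 0 0 0;0 0 0 0;0 0 0 0;0 0 0 0;0 0 0 0;0 0 -0.5 0;0 0 -3 0;0 0 -7 0;0 0 -10 0;0 0 -10 0", "gripper": 1}}

```text
t: 10.7
tool_pos: [510.9, 210.2, 139.5]
tool_rot: [0.004, -0.077, 0.997, 0.001]
wrist_force: [-0.1, -0.0, -0.3]
finger_gap: 1.003
grasp_force: 0.0
```

```bash
python3 -c "
from h import *
for n in ('top','wrist'):
    p=bot.capture(n); W=world(p).reshape(-1,3)
    for a,b in((22,36),(55,72)):
        q=W[(W[:,2]>a)&(W[:,2]<b)&(abs(W[:,0]-508)<130)&(abs(W[:,1]-209)<60)&(W[:,0]<630)]
        if len(q)>5: print(n,len(q),np.median(q,0).round(1),cv2.minAreaRect(q[:,:2].astype(np.float32)))
save(p,'w3')
go(424,196.5,135,98.8)"
```

```text
top 970 [480.1 198.   27.6] ((508.23193359375, 200.9920654296875), (199.05628967285156, 79.76653289794922), 15.583637237548828)
top 140 [505.6 207.2  61.9] ((505.61700439453125, 207.28866577148438), (74.2076644897461, 12.394432067871094), 9.164978981018066)
wrist 14823 [494.9 207.5  27.5] ((507.9110107421875, 211.0393829345703), (198.92581176757812, 90.33767700195312), 8.735264778137207)
wrist 1851 [505.1 210.5  62.3] ((507.9034423828125, 210.6903533935547), (79.96257781982422, 11.875931739807129), 9.123432159423828)
t 10.8 tcp [508.3 209.5 135.3] yawy 98.78 tilt [ 0.002  0.001 -1.   ] F [ 0.1  0.3 -0.4] gap 0.998 grip 0.0
go [8.53 0.   0.01] -0.0
```

View pics/w3.png

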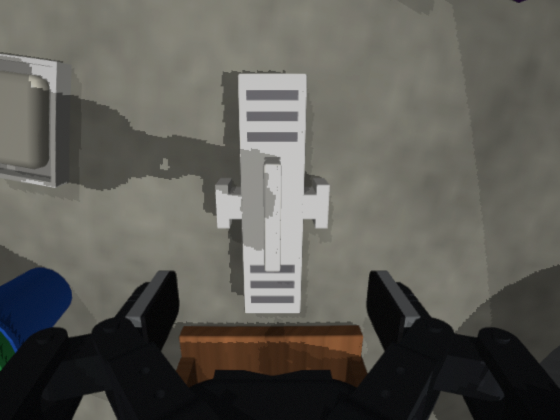

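The grid lies flat on the ledge at about (508,210), yaw 8.9°, as seen at (272,195) in the wrist view. Next I'll grip its near end, 84 mm from the middle.

Call:
{"name": "play_rows", "arguments": {"deltas": "2 0 0 0;4.5 0 0 0;7 0 0 0;8.4 0 0 0;8.4 0 2 0;8.4 0 5 0;8.4 0 8.5 0;8.4 0 11 0;8.4 0 12.5 0;8.4 0 13.3 0;8.4 0 13.3 0;8.4 0 13.3 0"}}

```text
t: 12.0
tool_pos: [424.6, 196.5, 1.3]
tool_rot: [-0.0, -0.077, 0.997, 0.0]
wrist_force: [-0.0, -0.9, 0.3]
finger_gap: 0.999
grasp_force: 0.0
```

```bash
python3 -c "
from h import *
go(425,196.7,0,98.9)"
```

```text
t 12.0 tcp [424.6 196.5   1.3] yawy 98.78 tilt [-0. -0. -1.] F [-0.  -0.9  0.3] gap 0.999 grip 0.0
go [-0.04  0.02  0.13] -0.002
```

Call:
{"name": "play_rows", "arguments": {"deltas": "0 0 0 0;0 0 0 0;0 0 0 0;0 0 0 0;0 0 0 0;0 0 0 0;0 0 0 0;0 0 0 0", "gripper": 0, "newtons": 110}}

```text
t: 12.8
tool_pos: [425.7, 196.8, 2.6]
tool_rot: [0.001, -0.077, 0.997, 0.0]
wrist_force: [-1.3, -1.1, 7.2]
finger_gap: 0.565
grasp_force: 114.3
```

Call:
{"name": "play_rows", "arguments": {"deltas": "0 0 -0.3 0;0 0 -0.8 0;0 0 -1.5 0;0 0 -2.2 0;0 0 -3 0;0 0 -3.5 0;0 0 -3.8 0;0 0 -3.8 0;0 0 -3.8 0"}}

```text
t: 13.7
tool_pos: [424.6, 196.5, 39.2]
tool_rot: [-0.0, -0.077, 0.997, 0.0]
wrist_force: [0.3, 0.3, -2.5]
finger_gap: 0.562
grasp_force: 113.4
```

```bash
python3 -c "
from h import *
for n in ('side','wrist'):
    p=bot.capture(n); W=world(p).reshape(-1,3)
    q=W[(W[:,2]>25)&(abs(W[:,0]-508)<130)&(abs(W[:,1]-209)<60)&(W[:,0]<630)&(W[:,2]<120)]
    r=np.radians(8.9); s=(q[:,0]-508)*np.cos(r)+(q[:,1]-209.8)*np.sin(r); l=-(q[:,0]-508)*np.sin(r)+(q[:,1]-209.8)*np.cos(r)
    for a in range(-60,110,10):
        m=(s>a)&(s<a+10)&(abs(l)<20)
        if m.sum()>3: print(n,a,np.percentile(q[m,2],[10,50,90]).round(1))
save(p,'w4')
go(425,196.7,38,98.8)"
```

```text
side -50 [65.9 66.1 66.5]
side -40 [65.6 66.7 79.7]
side -30 [ 65.8  86.2 100.6]
side -20 [ 66.   82.2 100.8]
side -10 [ 66.1  83.  100.9]
side 0 [ 65.9  83.1 101.7]
side 10 [ 65.7  82.4 100.8]
side 20 [ 65.8  78.1 100.6]
side 30 [ 66.5  81.5 101.3]
side 40 [65.1 66.8 68.4]
side 50 [65.5 66.9 68.4]
side 60 [65.  66.9 68. ]
side 70 [65.  66.8 68.3]
side 80 [65.  66.5 67.7]
side 90 [64.1 65.6 67.7]
wrist -60 [63.3 64.1 64.9]
wrist -50 [62.9 63.6 64.2]
t 13.8 tcp [424.4 196.4  39. ] yawy 98.78 tilt [-0.001 -0.    -1.   ] F [-0.3 -0.  -2.5] gap 0.562 grip 113.4
go [-0.06  0.02  0.1 ] -0.0
```

```bash
python3 -c "
from h import *
go(605.1,223.2,32,98.8)"
```

```text
t 13.8 tcp [424.4 196.4  39. ] yawy 98.78 tilt [-0.001 -0.    -1.   ] F [-0.3 -0.  -2.5] gap 0.562 grip 113.4
go [-18.27  -0.11   0.69] -0.0
```

Call:
{"name": "play_rows", "arguments": {"deltas": "-0.5 0 0.2 0;-2 0 0.6 0;-4 0 0.6 0;-6 0 0.6 0;-8 -0.1 0.6 0;-10 -0.1 0.6 0;-12 -0.1 0.6 0;-14 -0.1 0.6 0;-16 -0.1 0.6 0;-17.5 -0.1 0.6 0;-18.2 -0.1 0.6 0;-18.2 -0.1 0.6 0"}}

```text
t: 15.0
tool_pos: [606.0, 223.3, 32.4]
tool_rot: [0.0, -0.076, 0.997, 0.0]
wrist_force: [-0.4, 0.5, -2.6]
finger_gap: 0.563
grasp_force: 113.4
```

```bash
python3 -c "
from h import *
p=bot.capture('side'); save(p,'s5')
go(605.1,223.2,20,98.8)"
```

```text
t 15.05 tcp [604.8 223.2  32.5] yawy 98.77 tilt [-0.001 -0.    -1.   ] F [-0.7 -0.1 -2.1] gap 0.559 grip 113.4
go [-0.03 -0.    1.25] -0.001
```

View pics/s5.png

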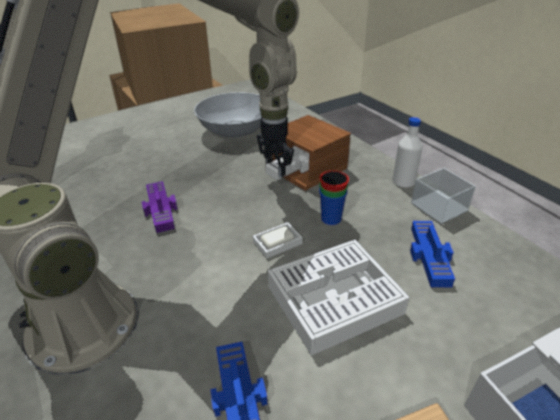

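The grid's end at about (280,165) has gone into the shelf opening without touching anything. Next I'll lower it.

Call:
{"name": "play_rows", "arguments": {"deltas": "0 0 0.3 0;0 0 0.6 0;0 0 0.8 0;0 0 1 0;0 0 1.1 0;0 0 1.2 0;0 0 1.25 0;0 0 1.25 0"}}

```text
t: 15.85
tool_pos: [604.9, 223.3, 21.0]
tool_rot: [0.0, -0.077, 0.997, 0.0]
wrist_force: [-0.7, -0.1, -2.1]
finger_gap: 0.564
grasp_force: 113.3
```

Call:
{"name": "play_rows", "arguments": {"deltas": "0 0 0.05 0;0 0 0.1 0;0 0 0.15 0;0 0 0.2 0;0 0 0.2 0"}}

```text
t: 16.35
tool_pos: [604.9, 223.4, 20.5]
tool_rot: [0.001, -0.077, 0.997, 0.0]
wrist_force: [-4.8, -0.7, 8.9]
finger_gap: 0.565
grasp_force: 114.5
```

Contact with the board. Now I'll release, rise straight up and check.

Call:
{"name": "play_rows", "arguments": {"deltas": "0 0 0 0;0 0 0 0;0 0 0 0;0 0 0 0;0 0 0 0;0 0 0 0;0 0 -0.3 0;0 0 -1.5 0;0 0 -4 0;0.5 0 -7 0;2 0 -10 0;4 0 -13 0", "gripper": 1}}

```text
t: 17.55
tool_pos: [565.6, 217.2, 151.0]
tool_rot: [0.001, -0.076, 0.997, 0.0]
wrist_force: [0.6, 0.3, 0.3]
finger_gap: 1.0
grasp_force: 0.0
```

Call:
{"name": "play_rows", "arguments": {"deltas": "3 0 -1 0;6 0 -2 0;9 0 -3 0;12 0 -4 0;12 0 -4 0;12 0 -4 0"}}

```text
t: 18.15
tool_pos: [447.0, 199.1, 190.4]
tool_rot: [0.002, -0.077, 0.997, 0.0]
wrist_force: [0.7, 0.7, -0.2]
finger_gap: 1.002
grasp_force: 0.0
```

```bash
python3 -c "
from h import *
r=np.radians(8.8);A=np.array([[np.cos(r),np.sin(r)],[-np.sin(r),np.cos(r)]])
for n in ('top','side','wrist'):
    p=bot.capture(n); W=world(p).reshape(-1,3); S=W.copy(); S[:,:2]=(W[:,:2]-[525.2,210.9])@A.T
    q=S[(S[:,2]>38)&(S[:,2]<53)&(abs(S[:,1])<60)&(S[:,0]>20)&(S[:,0]<280)]
    if len(q)>9: print(n,len(q),q.min(0).round(1),q.max(0).round(1),[(a,np.median(q[abs(q[:,0]-a)<5],0).round(1)) for a in range(65,210,20)])
    e=q[(q[:,0]<130)]
    if len(e)>9: print(cv2.minAreaRect(e[:,:2].astype(np.float32)))
    h=S[(S[:,2]>75)&(S[:,2]<90)&(abs(S[:,1])<50)&(S[:,0]>90)&(S[:,0]<280)]
    if len(h)>3: print('handle',len(h),h.min(0),h.max(0))
    if n=='side':
        save(p,'s6')
        m=W[(abs(W[:,2]-51)<7)&(W[:,0]>330)&(W[:,0]<620)&(W[:,1]<-100)&(W[:,1]>-340)]; print(cv2.minAreaRect(m[:,:2].astype(np.float32)))
save(p,'w6')
go(600,200,200,98)"
```

```text
top 733 [ 63.7 -46.5  38.1] [172.   43.1  52. ] [(65, array([66.8, -1.2, 45.6])), (85, array([85.5, -1. , 45.6])), (105, array([105.1,  -1.5,  45.6])), (125, array([124.5,  -1.2,  45.9])), (145, array([146. , -11.5,  45.5])), (165, array([164.9,  -6.3,  45.4])), (185, array([nan, nan, nan])), (205, array([nan, nan, nan]))]
((96.65218353271484, -1.6714305877685547), (65.96874237060547, 49.8108024597168), 0.6824300289154053)
handle 53 [123.17607113  -7.50946267  75.1961862 ] [153.58772364   3.97629442  85.06382745]
side 524 [ 63.5 -46.3  38.1] [218.8  46.5  52.9] [(65, array([65.9, -1.8, 44.2])), (85, array([84.7, -6.1, 48.6])), (105, array([104.7,  -4.4,  48.4])), (125, array([125.1,  -8.2,  48.6])), (145, array([146.9, -20.2,  47.9])), (165, array([164.9, -22.8,  48.6])), (185, array([184.6, -10.1,  49.5])), (205, array([203.8,  -6.4,  49. ]))]
((96.30549621582031, 0.6514472961425781), (66.28263092041016, 54.878761291503906), 1.1400418281555176)
handle 78 [123.21281261  -8.40153715  75.23038551] [184.63948113   5.52832657  86.2528217 ]
((475.7733154296875, -223.59500122070312), (197.099609375, 221.7347869873047), 83.1646957397461)
wrist 2149 [ 63.6 -23.8  38. ] [123.8  26.9  47.8] [(65, array([65.5,  2.2, 44.4])), (85, array([85.1,  1.6, 45.4])), (105, array([105.1,   1. ,  45.5])), (125, array([121. ,   1. ,  45.4])), (145, array([nan, nan, nan])), (165, array([nan, nan, nan])), (185, array([nan, nan, nan])), (205, array([nan, nan, nan]))]
((93.81526184082031, 1.599740982055664), (59.987525939941406, 50.73274230957031), 0.7469934821128845)
t 18.3 tcp [447.5 199.  188.9] yawy 98.76 tilt [ 0.001  0.    -1.   ] F [-0.4  0.   0.3] gap 1.004 grip 0.0
go [-15.09  -2.22  -1.1 ] 0.013
  return _methods._mean(a, axis=axis, dtype=dtype,
  ret = um.true_divide(
```

View pics/s6.png

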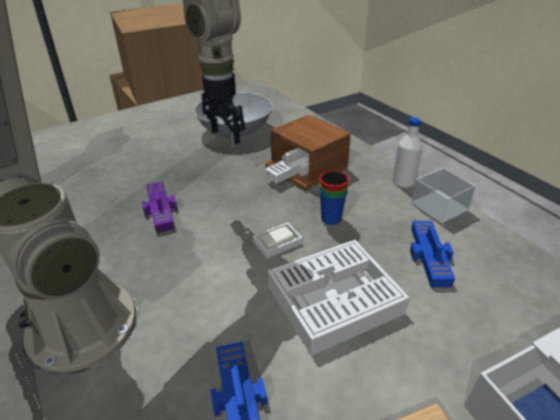

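View pics/w6.png

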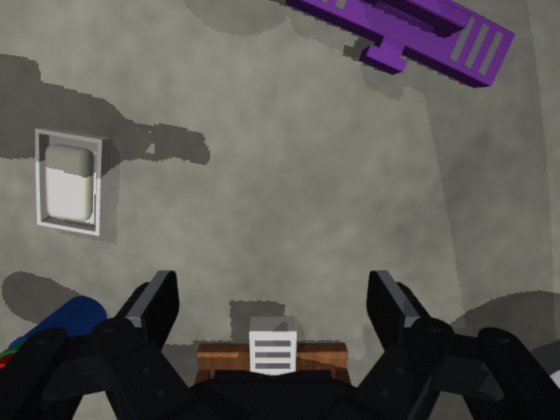

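The side view shows the grid at about (290,165) flat on the lower board, and both neighbours still in the tray. In the shelf frame its middle is at x ≈ 164 mm, y ≈ 0, its top is level at 46 mm, and the arm is clear, so I'll hand in.

```bash
python3 -c "
from bench import bot
print(bot.hand_in())"
```

```text
the job is handed in; nothing more can be done
None
```

The job is handed in at about 18 s on the robot's clock, with no verdict returned; by my last camera measurements the middle grid lies flat on the shelf's lower board, about 1° off straight in, its middle about 24 mm behind the top board's front edge, and the side view shows the neighbour grids, cups and soap dish still in place.

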